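Fit the test-point cover plate over its two dowels on the governor manifold

ROBOT

A 7-joint arm with a two-finger parallel gripper is mounted at the origin on the work surface. World frame = base frame: x ahead of the robot, y to its left, z up, the work surface at z = 0. Lengths are in mm, angles in rad, forces in N, time in s.
With the tool pointing down it reaches from about 400 to 850 mm from the base axis. Payload 6.9 kg.
Tool frame: the origin (TCP) lies midway between the tips of the shut fingers; the grasp point (between the pads) lies 19 mm behind it; x points along the fingers, y is the direction in which the jaws open and shut, and the axes are right-handed (so a half turn about x gives the same grasp; the last joint's range is limited). The gripper opens to 85 mm and grips with 20 to 120 N. Pads are 22 mm wide; open, the fingers measure 114 mm over their backs; the gripper's body (76 mm by 85 mm) begins 54 mm behind the grasp point. The pads swing forward as they close: fully open they stand 13 mm farther back than shut.
Start: joints at [1.335, 0.507, -0.238, 1.5, 0.126, 1.149, -0.155], TCP at [209.46, -588.843, 193.875] pointing down, gripper open.
Joint ranges: [-3.08, 3.08], [-0.24, 2.05], [-1.43, 1.35], [0, 2.5], [-1.52, 4.66], [0.17, 1.96], [-2.89, 2.89]. Speed limits (rad/s): [2.39, 2.39, 3.14, 3.14, 3.14, 3.14, 3.14].

INTERFACE

Orientations are given as a rotation vector (axis times angle).
In Python, from bench import goto, move_straight, movej, move_gripper, pause, ik, observe, read_camera, camera_model, Unreachable, finish_job, outline_of, place_of gives the robot as it stands. The module is installed in compiled form; this text tells all that it offers. Calls block until the motion is done:
- goto(position, orientation): joint-space move of the TCP to a pose.
- move_straight(position, ori=None, rate=150, force_limit=None): straight line of the TCP; ori=None keeps the orientation; rate is the mean speed in mm/s. With force_limit (N) it stops when the force on the tool has changed by that much, and returns True; else False.
- movej(angles): joint-space move.
- move_gripper(opening): finger opening in mm; the grip force is fixed at half the most; returns when the fingers have stopped.
- pause(seconds).
- ik(position, orientation): joint angles nearest the present ones, or None.
- observe(): the state.
- read_camera(name): name is "scene" or "top" or "wrist"; returns (picture, depth): 400x640x3 uint8, red, green, blue; 400x640 float32, mm along the optical axis (not along the pixel's ray), 0 where there is no reading.
- camera_model(name): a dict with "fx", "fy", "cx", "cy" (pixels), "view" (4x4, takes a point from world to camera coordinates). Camera axes: x right, y up, looking along -z (the intrinsics and any distortion apply to the point x, -y, -z); pixel columns grow to the right and rows downward; lengths in mm; the calibration is good to about 2 mm. The wrist camera is an equidistant fisheye: a pixel r from the principal point sees the ray r / f radians off the axis. A picture is of the moment at which its call begins: read the wrist's pose just before it. camera_model takes no time and is no camera call; for the wrist camera it gives the pose at the moment of the call.
A pose or a line that the arm cannot do raises Unreachable and nothing moves.
- finish_job(): hands the job in, once; it reports no verdict.
Trained networks look in the newest picture that a camera, given by its name, has taken for a name from the list of things; names that differ only in an ending like _2 or _b are one class to them, and where a whole thing is asked for, a point or a joint stands for the part that bears it (a point fixed in the world has none). Each returns a list of dicts, best first, with "p" (0 to 1); they miss things now and then, are a little off and sometimes report something else, mostly with a low value. They report only what shows in the picture. A call takes as long as a camera call.
- outline_of(camera, thing): "pixels" (400x640 bool, what is visible of it) and "bbox" ([centre column, centre row, width, height] in pixels, round what is visible of it).
- place_of(camera, thing): "location" ([column, row] in pixels: a listed point, or the origin of a listed thing).
The state is a dict: "t": time; "q": joint angles; "joint_vel": joint speeds; "tau": joint torques, N m; "eef_pos": TCP position; "ee_rot": TCP orientation; "wrist_force": force on the tool from outside, world axes, zero at the start; "wrist_torque": the same for the moment, N m; "grip_width": finger opening in mm.
Only numpy, scipy, OpenCV 4.12 (cv2) and the standard library are available. Lean on these libraries where they do the work, as an engineer would, in place of code of your own. Each camera call takes 0.05 s, during which the arm holds its last target.

TASK

Clear the brass plug out of the port of the manifold's vacant middle station into the grey parts tray. Then take the cover plate with the rectangular grip block from the storage rack and lower it, grip block up, onto that station so that both dowel pins enter their holes; keep hold of it until both pins are in, and leave it fully home, flat on the manifold face. Leave the other plates in their rack and do not disturb the other spares.

Things in the scene. Friction and masses are not known exactly. Their poses are not given: they have to be found in the camera images.
- plate: Aluminium cover plate, 104 x 74 x 12 mm, 0.2 to 0.4 kg, on its 104 mm edge in a rack slot; the only plate with a rectangular grip block in the middle of one face. Two through dowel holes 9.8 mm across. Origin: centre of the flat mating face (without the block). Axes: x through the plate and out by the block (up when fitted), y along the 104 mm length, z along the 74 mm width (up in the rack).
- hole_a (a point): Centre of the first dowel hole on the plate's mating face, at plate (0, 40, -24) mm.
- hole_b (a point): Centre of the second dowel hole on the mating face, at plate (0, -30, 24) mm. The two holes lie unequally far from the middle, so the plate fits one way round only.
- block_top (a point): Centre of the grip block's top face, at plate (36, 0, 0) mm. The block is 24 mm wide (along plate z), 36 mm long (along plate y) and stands 24 mm high on the plate's face. It lies level in the rack, where the upper 25 mm of the plate are free on both faces above it, to pinch the 12 mm thickness.
- seat (a point): Centre of the vacant middle station's top face on the fixed manifold, 60 mm above the bench; z up, y along the row of stations, x level, pointing away from the robot. Fitted, the plate's origin lies here with plate x along seat z, plate y along seat y, plate z along minus seat x. Block: 240 mm (y) by 110 mm (x). Valves up to 60 mm high stand on it from 66 mm off the centre on both sides along y.
- pin_a (a point): Foot (at face level) of the first dowel pin, for hole_a: 8 mm in diameter, 9 mm proud, its top 3 mm tapered to 3.6 mm. At seat (24, 40, 0) mm.
- pin_b (a point): Foot of the second, equal dowel pin, for hole_b, at seat (-24, -30, 0) mm.
- plug: Brass hexagon plug, 0.12 kg, standing upright in the port at the middle of the vacant station. Origin: centre of the underside of its flange (on the manifold face at the start); z up. Flange 30 mm across and 4 mm high, head above it 24 mm across, its top 25 mm over the origin; spigot 14 mm in diameter and 9 mm long below the origin, loose in the port.
- tray: Fixed grey open parts tray, 110 mm (x) by 130 mm (y), walls 3 mm thick and 25 mm high, inner floor at 3 mm. Origin: centre of its underside; z up.
- mat: Fixed black rubber lay-down mat, 170 mm (x) by 160 mm (y) by 4 mm, kept clear: room to lay the plate down and take it again. Origin: centre of its underside.
- rack: Fixed grey plate rack, 196 mm (x) by 128 mm (y), floor 10 mm high, side rails 22 mm. Slots at x = -60, 0 and 60 mm, each between two pairs of steel posts 41 mm high (at y = 46 and -46 mm) holding a plate on edge with about 1 mm play; a plate comes clear when lifted 45 mm. The plates face along rack +x, away from the robot. Origin: centre of its underside.
- blank_plate: Bystander: plain plate 104 x 74 x 12 mm with no block, in the rack. Origin: centre of its back face, x out of its front, z up.
- neck_plate: Bystander: stainless plate 98 x 84 x 12 mm with a short round neck 40 mm across, 13 mm high, in the rack. Origin: centre of its back face, x out of its front, z up.
- spare_valve: Bystander: loose stainless proportional valve, 160 x 46 x 72 mm high, standing on its base. Origin: underside, below its square body.
- encoder_housing: Bystander: loose round blue encoder housing, 72 mm across its flange, a small side connector reaching 43 mm from the axis, 76 mm high with its shaft. Origin: centre of the underside.
- connector_shell: Bystander: loose grey connector shell, 50 x 30 x 28 mm high. Origin: underside.
- hex_key: Bystander: loose L-shaped hexagon key, 80 x 24 x 6 mm. Origin: on the bench under its long leg.
- seal_carton: Bystander: loose carton of seals, 60 x 85 x 34 mm high. Origin: centre of the underside.

How it is judged (in metres and radians):
On the way:
1. the plate is lowered in the grip until both dowels are in their holes (contact force between the fingers and plate above 0.5 N and horizontal distance between hole_a and pin_a below 0.003 m and horizontal distance between hole_b and pin_b below 0.003 m and z of each of hole_a, hole_b in the frame of seat below 0.006 m), for 0.1 s.
At the end, for the whole second after the job is handed in: The cover plate lies flat on the vacant station, grip block up, its mating face within 2 mm of the manifold face and level with it within 2 degrees, each hole within 2.5 mm of its own dowel, at rest; the brass plug lies or stands at rest on the floor of the parts tray (horizontal distance between hole_a and pin_a below 0.0025 m and horizontal distance between hole_b and pin_b below 0.0025 m and z of each of plate, hole_a, hole_b in the frame of seat below 0.002 m and z of block_top in the frame of seat above 0.03 m and angle between the x axis of plate and the z axis of seat, either way round below 0.035 rad and linear speed of plate below 0.01 m/s and x of plug in the frame of tray between -0.05 and 0.05 m and y of plug in the frame of tray between -0.06 and 0.06 m and z of plug in the frame of tray below 0.025 m and linear speed of plug below 0.02 m/s); the robot touches nothing.
It fails at once if one of the other plates in the rack is displaced by more than 20 mm (distance of any of blank_plate, neck_plate from where it was at the start of the episode above 0.02 m).
It fails at once if one of the other loose spares is displaced by more than 20 mm (distance of any of spare_valve, encoder_housing, connector_shell, hex_key, seal_carton from where it was at the start of the episode above 0.02 m).
It also fails if it takes over 72 s, if anything falls off the work surface, if the arm or the gripper's body presses on something with over 40 N, if the wrist force passes 120 N, or if a joint passes its speed limit or range.

## Working session

There is one attempt and no reset: what is moved stays moved. The work goes in short steps, each a Python script; the robot and the scene stay as the last script left them, time stands still between calls to the robot, and variables do not carry over. Pictures are saved under pics/ and viewed, and the job is handed in when it is done.

```bash
mkdir -p pics; ls
cat > h.py <<'E'
import numpy as np, cv2
from bench import *
from scipy.spatial.transform import Rotation as R
def save(img,n): cv2.imwrite('pics/'+n+'.png',cv2.cvtColor(img,cv2.COLOR_RGB2BGR))
def cam2w(cm,col,row,d):
    # pinhole deproject, d along optical axis
    col=np.asarray(col,float);row=np.asarray(row,float)
    x=(col-cm['cx'])/cm['fx']*d; y=-(row-cm['cy'])/cm['fy']*d
    P=np.stack([x,y,-d,np.ones_like(x)],-1)
    return (P@np.linalg.inv(cm['view']).T)[...,:3]
def ray_z(cm,col,row,z):
    a=cam2w(cm,col,row,np.float64(1.0)); o=np.linalg.inv(cm['view'])[:3,3]
    dd=a-o; return o+dd*(z-o[2])/dd[2]
E
python3 - <<'E'
from h import *
print(observe())
for n in ['scene','top','wrist']:
    p,d=read_camera(n); save(p,n+'0'); np.save(n+'0.npy',d); cm=camera_model(n); print(n,{k:(np.round(v,3).tolist() if k=='view' else v) for k,v in cm.items()})
for n in ['scene','top']:
  for t in ['plate','block_top','hole_a','hole_b','seat','pin_a','pin_b','plug','tray','mat','rack','blank_plate','neck_plate']:
    r=place_of(n,t); print(n,t,[(np.round(x['location']).tolist(),round(x['p'],2)) for x in r[:3]])
E
```

```text
pics
{'t': 0.0, 'q': array([ 1.33451296,  0.50834634, -0.23750025,  1.50114761,  0.12571021,
        1.14890165, -0.15481434]), 'joint_vel': array([-0.00053041, -0.00156048,  0.00093118, -0.000374  , -0.00042855,
        0.00108065, -0.00089484]), 'tau': array([ 7.07211893e-04, -6.20597076e+01, -2.18636110e+00, -2.49650699e+01,
        1.27050601e-02,  1.19593169e-02, -1.92955758e-07]), 'eef_pos': array([ 209.19414356, -588.33636109,  193.01851343]), 'ee_rot': array([ 2.03622965,  0.35328982, -2.03698011]), 'wrist_force': array([-0.53098416, -0.35246028, -0.28386298]), 'wrist_torque': array([-0.01551478, -0.00294232,  0.00856473]), 'grip_width': 85.35615632559121}
scene {'fx': 370.06146900100947, 'fy': 370.06146900100947, 'cx': 323.47386586197433, 'cy': 193.04296505568325, 'view': [[0.713, 0.701, 0.013, -408.224], [-0.479, 0.473, 0.74, 209.456], [0.512, -0.534, 0.673, -1276.562], [0.0, 0.0, 0.0, 1.0]]}
top {'fx': 380.2538767174705, 'fy': 380.2538767174705, 'cx': 316.6917135660512, 'cy': 204.68014872277695, 'view': [[0.043, -0.999, -0.005, -19.366], [0.977, 0.04, 0.209, -573.874], [-0
[... 1219 characters left out ...]
74.0, 150.0], 0.22)]
top plate [([450.0, 194.0], 0.78)]
top block_top [([444.0, 178.0], 0.71), ([466.0, 185.0], 0.54)]
top hole_a [([465.0, 188.0], 0.95), ([427.0, 198.0], 0.74)]
top hole_b [([465.0, 188.0], 0.95), ([427.0, 198.0], 0.74)]
top seat [([178.0, 214.0], 0.85), ([449.0, 223.0], 0.49)]
top pin_a [([152.0, 204.0], 0.77), ([191.0, 224.0], 0.73)]
top pin_b [([152.0, 204.0], 0.77), ([191.0, 224.0], 0.73)]
top plug [([175.0, 218.0], 0.67)]
top tray [([313.0, 272.0], 0.71)]
top mat [([330.0, 194.0], 0.66), ([191.0, 223.0], 0.37)]
top rack [([448.0, 223.0], 0.7), ([176.0, 214.0], 0.38), ([312.0, 275.0], 0.37)]
top blank_plate [([468.0, 255.0], 0.55)]
top neck_plate [([458.0, 218.0], 0.9)]
```

View pics/scene0.png

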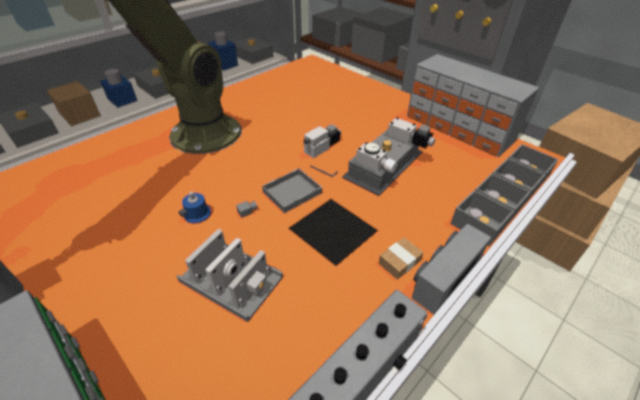

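View pics/top0.png

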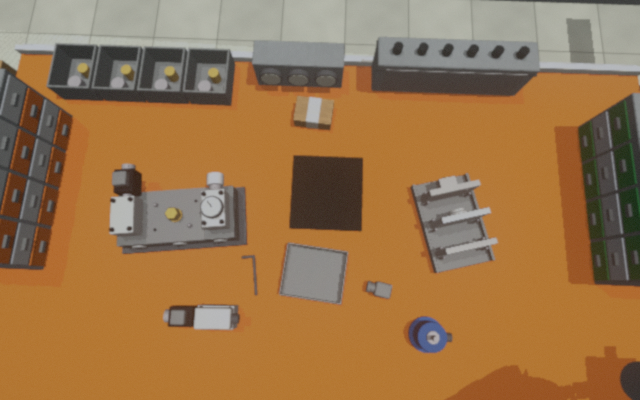

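View pics/wrist0.png

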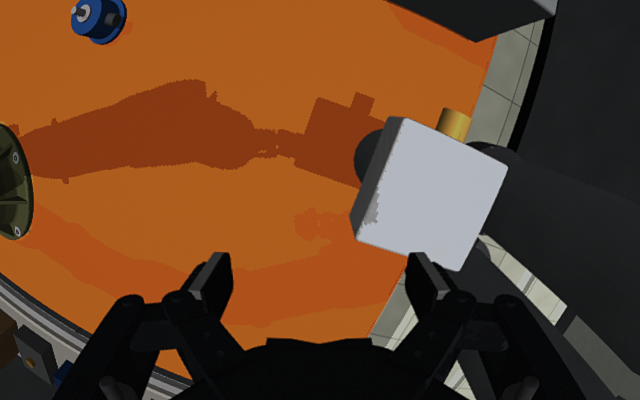

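Run:
```python
from h import *
o=observe()
cm=camera_model('wrist'); C=np.linalg.inv(cm['view'])
Rt=R.from_rotvec(o['ee_rot']).as_matrix(); print('tool R\n',Rt.round(3))
print('cam in tool pos',(Rt.T@(C[:3,3]-o['eef_pos'])).round(1),'\n',(Rt.T@C[:3,:3]).round(3))
for n,pts in {'top':[('pin?',152,204,66),('pin?',191,224,66),('plugtop',172,214,85),('seat',178,214,60),('matc',328,193,4),('tray',313,272,3),('rack',448,223,0),('hole1',465,188,70),('hole2',427,198,40),('key',250,275,6)],'scene':[('seat',386,148,60),('pa',397,146,66),('pb',375,149,66),('tray',294,191,0),('mat',332,228,0),('rack',230,279,0)]}.items():
    cm=camera_model(n); d=np.load(n+'0.npy')
    for t,c,r,z in pts:
        print(n,t,'rayz',ray_z(cm,c,r,z)[:2].round(1),'depth',cam2w(cm,c,r,np.float64(d[r,c])).round(1))
cm=camera_model('top');d=np.load('top0.npy').astype(float)
cc,rr=np.meshgrid(np.arange(640),np.arange(400)); P=cam2w(cm,cc,rr,d)
np.save('topP.npy',P)
# rack plates: points with z>70 in region
for nm,(c0,c1,r0,r1),zmin in [('rack',(400,510,165,285),72),('man',(110,250,160,255),55)]:
    q=P[r0:r1,c0:c1].reshape(-1,3); q=q[(q[:,2]>zmin)&(q[:,2]<200)]; print(nm,len(q),q.min(0).round(),q.max(0).round())
```

```text
tool R
 [[-0.     0.335 -0.942]
 [ 0.    -0.942 -0.335]
 [-1.    -0.     0.   ]]
cam in tool pos [-180.2   -0.3  -72.3] 
 [[ 0.     0.289 -0.957]
 [ 1.    -0.001 -0.   ]
 [-0.001 -0.957 -0.289]]
top pin? rayz [560.4 343.5] depth [561.6 346.3  59.8]
top pin? rayz [522.3 258.5] depth [523.2 260.7  59.6]
top plugtop rayz [538.  292.1] depth [538.  292.1  85.1]
top seat rayz [542.8 289.7] depth [540.3 284.   74.9]
top matc rayz [614.  -18.5] depth [614.3 -18.6   2.9]
top tray rayz [438.9   7.2] depth [438.9   7.2   2.6]
top rack rayz [ 557.9 -285.3] depth [ 546.9 -264.6   61.4]
top hole1 rayz [ 619.9 -298.8] depth [ 616.8 -294.4   81.3]
top hole2 rayz [ 602.8 -228.8] depth [ 598.6 -224.    57.3]
top key rayz [426.8 141.1] depth [426.9 142.5  -1.9]
scene seat rayz [541.8 299.8] depth [550.8 285.6  71.6]
scene pa rayz [563.4 324.5] depth [556.6 336.2  56.9]
scene pb rayz [526.5 264.8] depth [566.8 205.9 115.9]
scene tray rayz [439.8  14.7] depth [ 4.398e+02  1.480e+01 -1.000e-01]
scene mat rayz [614.7 -11.4] depth [616.1 -12.9   2.3]
scene rack rayz [ 559.2 -287.7] depth [ 569.8 -292.2   15.5]
rack 1054 [ 482. -352.   72.] [ 635. -221.   96.]
man 7363 [474. 171.  55.] [638. 422. 122.]
```

Run:
```python
from h import *
P=np.load('topP.npy')
q=P[165:285,400:510].reshape(-1,3)
q=q[(q[:,2]>74)&(q[:,2]<200)]
from scipy.cluster.vq import kmeans2
for yaw in np.arange(6,20,1):
    a=np.radians(yaw); s=q[:,0]*np.cos(a)+q[:,1]*np.sin(a); h,_=np.histogram(s,bins=np.arange(s.min(),s.max()+3,3)); print(yaw,(h**2).sum())
# rack base edges & manifold via minAreaRect
def rect(mask,z,nm):
    c,_=cv2.findContours(mask.astype(np.uint8),0,2); c=max(c,key=cv2.contourArea)
    cm=camera_model('top'); w=np.array([ray_z(cm,p[0][0],p[0][1],z)[:2] for p in c],np.float32)
    print(nm,cv2.minAreaRect(w))
for t,z in [('tray',25),('mat',4),('rack',22)]:
    r=outline_of('top',t)
    if r: rect(r[0]['pixels'],z,t+str(r[0]['p']))
# ik tests
def toolR(fd,jaw):
    fd=fd/np.linalg.norm(fd); jaw=jaw-fd*(jaw@fd); jaw/=np.linalg.norm(jaw)
    return np.stack([fd,jaw,np.cross(fd,jaw)],1)
def lims(q): return np.round(q,2)
for tilt in [0,15,30,45,60,70,80]:
  for sg in (1,-1):
    t=np.radians(tilt); 
    y=np.radians(12); X=np.array([np.cos(y),np.sin(y),0]);Y=np.array([-np.sin(y),np.cos(y),0]);Z=np.array([0,0,1.])
    fd=-Z*np.cos(t)-X*np.sin(t)
    pos=np.array([559,-286,0])+85*X+Z*60
    j=ik(pos,R.from_matrix(toolR(fd,sg*Y)).as_rotvec()); j2=ik(pos+Z*70,R.from_matrix(toolR(fd,sg*Y)).as_rotvec())
    fd=-Z*np.sin(t)+np.array([1,0,0])*np.cos(t)
    k=ik(np.array([545,292,80]),R.from_matrix(toolR(fd,sg*np.array([0,1,0.]))).as_rotvec())
    print(tilt,sg,None if j is None else lims(j),j2 is None,None if k is None else lims(k))
```

```text
6 49261
7 52793
8 57143
9 60923
10 64773
11 68039
12 72353
13 76415
14 82649
15 83675
16 79373
17 74011
18 70051
19 66343
tray0.81 ((437.4964904785156, 5.47943115234375), (131.40228271484375, 110.50037384033203), 83.90460968017578)
mat0.86 ((616.7574462890625, -14.427406311035156), (159.3285675048828, 169.3083953857422), 89.93522644042969)
rack0.97 ((557.4479370117188, -284.5755310058594), (196.1488037109375, 134.721435546875), 14.36938190460205)
0 1 [ 0.83  0.88 -0.94  1.45  0.74  1.19  1.56] False [-1.15  1.33 -0.04  2.47  1.89  1.85 -2.18]
0 -1 [ 0.49  0.73 -0.24  1.46  0.2   0.98 -1.16] False [-1.15  1.33 -0.04  2.47  1.89  1.85  0.96]
15 1 [ 0.67  1.01 -0.94  1.16  0.78  1.58  1.58] False None
15 -1 [ 0.38  0.87 -0.2   1.17  0.27  1.36 -1.22] False None
30 1 [ 0.5   1.16 -0.89  0.83  0.85  1.94  1.67] False [-0.42  1.   -1.03  2.49  1.93  1.81 -1.29]
30 -1 [ 0.29  1.06 -0.16  0.84  0.34  1.74 -1.21] False [-0.52  0.91 -0.83  2.49  1.96  1.64  1.77]
45 1 None True [-0.16  0.87 -1.23  2.35  1.79  1.46 -0.92]
45 -1 None True [-0.73  0.57 -0.24  2.35  1.95  0.78  1.95]
60 1 None True [-0.    0.77 -1.23  2.14  1.51  1.14 -0.51]
60 -1 None True [-1.35  0.67  0.95  2.16 -1.21  0.24 -1.07]
70 1 None True [-0.23  0.55 -0.65  2.    1.    0.68  0.  ]
70 -1 None True [-0.63  0.48 -0.06  2.    0.59  0.45 -2.76]
80 1 None True [ 0.07  0.78 -1.16  1.83  1.    1.07  0.09]
80 -1 None True [-0.21  0.58 -0.6   1.83  0.63  0.77 -2.73]
```

```bash
cat >> h.py <<'E'
Zv=np.array([0,0,1.])
def toolrv(fd,jaw):
    fd=np.asarray(fd,float);fd=fd/np.linalg.norm(fd); jaw=jaw-fd*(jaw@fd); jaw=jaw/np.linalg.norm(jaw)
    return R.from_matrix(np.stack([fd,jaw,np.cross(fd,jaw)],1)).as_rotvec()
def axes(deg):
    y=np.radians(deg); return np.array([np.cos(y),np.sin(y),0]),np.array([-np.sin(y),np.cos(y),0])
def fe_rays(cm,col,row):
    u=(np.asarray(col,float)-cm['cx'])/cm['fx']; v=(np.asarray(row,float)-cm['cy'])/cm['fy']
    th=np.hypot(u,v); s=np.where(th>1e-9,np.sin(th)/np.maximum(th,1e-9),1)
    d=np.stack([u*s,-v*s,-np.cos(th)],-1)
    C=np.linalg.inv(cm['view']); return C[:3,3], d@C[:3,:3].T, d
def fe_pt(cm,col,row,depth):
    o,dw,dc=fe_rays(cm,col,row); return o+dw*(np.asarray(depth,float)/-dc[...,2])[...,None]
def fe_z(cm,col,row,z):
    o,dw,_=fe_rays(cm,col,row); return o+dw*((z-o[2])/dw[...,2])[...,None]
def fe_proj(cm,P):
    p=np.asarray(P,float)@cm['view'][:3,:3].T+cm['view'][:3,3]
    rr=np.hypot(p[...,0],p[...,1]); th=np.arctan2(rr,-p[...,2]); k=th/np.maximum(rr,1e-9)
    return np.stack([cm['cx']+cm['fx']*k*p[...,0],cm['cy']-cm['fy']*k*p[...,1]],-1)
def wshot(n):
    cm=camera_model('wrist'); p,d=read_camera('wrist'); save(p,n); np.save(n+'.npy',d); import pickle; pickle.dump(cm,open(n+'.pkl','wb')); return cm,p,d
E
python3 - <<'E'
from h import *
X,Y=axes(14.5)
p=np.array([558,-285,0])+X*35+Zv*160
goto(p,toolrv(-Zv,-Y)); o=observe(); print(o['t'],o['q'].round(2),o['eef_pos'].round(1))
pause(0.3)
cm,im,d=wshot('wr1')
for t in ['plate','block_top','hole_a','hole_b','neck_plate','blank_plate','rack']:
    r=place_of('wrist',t); print(t,[(np.round(x['location'],1).tolist(),round(x['p'],2)) for x in r[:3]])
print(observe()['t'])
E
```

```text
3.4 [ 0.57  0.58 -0.28  1.47  0.17  1.12 -1.07] [ 591.  -278.1  160.1]
plate [([325.7, 167.3], 0.89)]
block_top [([324.4, 128.5], 0.8), ([319.5, 201.5], 0.65)]
hole_a [([279.5, 160.9], 0.84), ([355.4, 169.9], 0.58)]
hole_b [([279.5, 160.9], 0.84), ([355.4, 169.9], 0.58)]
neck_plate [([325.2, 224.1], 0.57)]
blank_plate [([319.3, 274.6], 0.87)]
rack [([320.0, 205.1], 0.62), ([323.0, 165.9], 0.36)]
4.1
```

View pics/wr1.png

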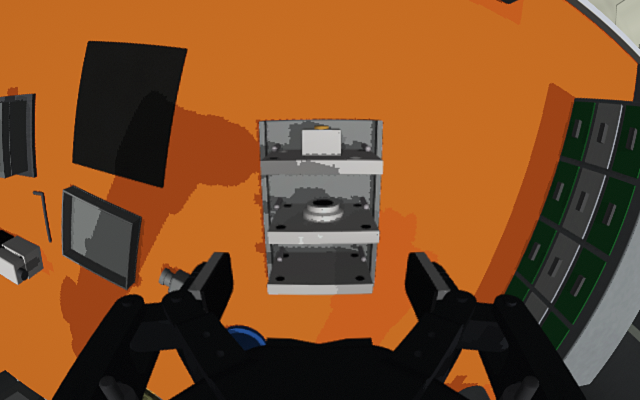

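Run:
```python
from h import *
import pickle
cm=pickle.load(open('wr1.pkl','rb')); d=np.load('wr1.npy').astype(float)
cc,rr=np.meshgrid(np.arange(640),np.arange(400)); P=fe_pt(cm,cc,rr,d); P[d<=0]=np.nan
X,Y=axes(14.5); c0=np.array([558,-285,0])
L=np.stack([(P-c0)@X,(P-c0)@Y,P[...,2]],-1)
for r in range(120,182,4): print(r,L[r,322].round(1))
for (r0,r1,c0_,c1),zz in [((155,182,250,392),(78,90)),((122,162,295,350),(50,66))]:
    q=L[r0:r1,c0_:c1].reshape(-1,3); q=q[(q[:,2]>zz[0])&(q[:,2]<zz[1])]
    rect=cv2.minAreaRect(q[:,:2].astype(np.float32)); print(len(q),np.median(q[:,2]).round(1),np.percentile(q,[1,99],axis=0).round(1).tolist(),rect)
```

```text
120 [96.7 -3.9  9.1]
124 [92.4 -3.9  9.8]
128 [90.7 -3.4 55.1]
132 [87.4 -3.4 60.1]
136 [83.7 -3.4 59.5]
140 [80.  -3.4 58.9]
144 [76.3 -3.4 59.3]
148 [72.7 -3.4 59.3]
152 [69.  -3.4 59.4]
156 [65.7 -3.4 62. ]
160 [65.2 -3.2 82. ]
164 [62.3 -3.1 85.1]
168 [58.6 -3.2 83.7]
172 [55.4 -3.2 84.6]
176 [36.2 -4.  11. ]
180 [31.2 -4.   8.8]
1850 84.2 [[53.7, -53.7, 79.4], [66.4, 48.7, 85.8]] ((60.04020690917969, -2.584259033203125), (13.31018352508545, 104.78612518310547), 0.06451384723186493)
1174 59.2 [[65.5, -23.0, 51.1], [92.4, 16.2, 62.6]] ((78.92939758300781, -3.2690372467041016), (27.31146812438965, 50.51927947998047), 0.3407905101776123)
```

Run:
```python
from h import *
X,Y=axes(4)
for s in (1,-1):
    j=ik([538,292,180],toolrv(-Zv,s*X)); print(s,j if j is None else j.round(2))
    j2=ik([538,292,180],toolrv(-Zv,s*Y)); print(s,j2 if j2 is None else j2.round(2))
goto([538,292,200],toolrv(-Zv,X) if ik([538,292,180],toolrv(-Zv,X)) is not None else toolrv(-Zv,-X)); 
pause(0.3); o=observe(); print(o['t'],o['q'].round(2),o['eef_pos'].round(1))
cm,im,d=wshot('wm1')
for t in ['seat','pin_a','plug','tray']:
    r=place_of('wrist',t); print(t,[(np.round(x['location'],1).tolist(),round(x['p'],2)) for x in r[:4]])
print(observe()['t'])
```

```text
1 [-0.08  0.58 -0.77  1.55  0.42  1.18 -0.86]
1 [ 0.05  0.67 -1.06  1.55  0.6   1.28  0.55]
-1 [ 0.11  0.74 -1.23  1.55  0.71  1.36  2.02]
-1 [-0.29  0.51 -0.4   1.56  0.21  1.12 -2.24]
6.4583 [-0.07  0.56 -0.78  1.52  0.41  1.23 -0.85] [538.3 291.6 199.9]
seat [([323.3, 174.3], 0.78)]
pin_a [([341.7, 139.6], 0.69), ([302.6, 204.2], 0.68)]
plug [([323.6, 179.8], 0.86)]
tray [([247.2, 338.5], 0.94)]
6.7083
```

View pics/wm1.png

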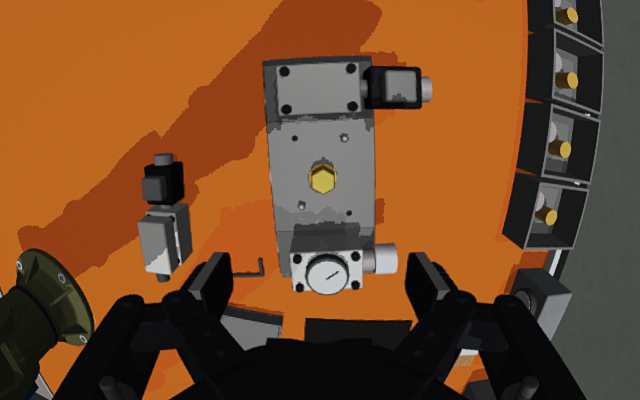

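Run:
```python
from h import *
import pickle
im=cv2.imread('pics/wm1.png'); cr=im[110:250,255:395]; cv2.imwrite('pics/wm1z.png',cv2.resize(cr,None,fx=4.2,fy=4.2,interpolation=cv2.INTER_CUBIC))
cm=pickle.load(open('wm1.pkl','rb')); d=np.load('wm1.npy').astype(float)
cc,rr=np.meshgrid(np.arange(640),np.arange(400)); P=fe_pt(cm,cc,rr,d); P[d<=0]=np.nan
print(P[138,320],P[215,320],P[178,322],P[178,300])
q=P[125:222,262:385].reshape(-1,3); q=q[np.abs(q[:,2]-60)<4]; print(np.median(q[:,2]),np.percentile(q,[0.5,99.5],axis=0).round(1))
for r in (135,150,165,180,195,210):
    row=P[r]; ok=np.where(np.abs(row[:,2]-60)<5)[0]; ok=ok[(ok>250)&(ok<390)]; print(r,row[ok.min()].round(1),row[ok.max()].round(1))
```

```text
[535.17152717 336.66158135  60.57214574] [541.0781199  253.20599092  60.50943647] [539.6074612  300.19692606  86.1050477 ] [517.09242171 293.15475781  61.23855887]
60.25805517069662 [[482.7 245.   58.4]
 [598.3 352.2  63. ]]
135 [481.1 336.6  60. ] [590.  344.2  59.4]
150 [482.8 320.8  59.8] [591.4 328.5  60.1]
165 [484.7 305.1  61.3] [593.2 312.4  59.2]
180 [486.  288.5  59. ] [596.  296.5  60.1]
195 [488.8 272.3  60.3] [597.9 279.9  60.3]
210 [490.3 255.1  59.8] [600.  262.9  60.1]
```

View pics/wm1z.png

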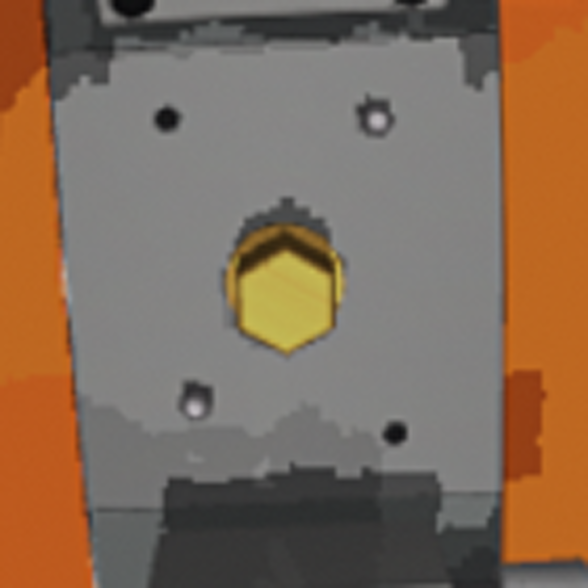

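```bash
cat > fitseat.py <<'E'
from h import *
def fit(a,b):
    a=np.array(a)[:2];b=np.array(b)[:2]
    na=np.array([24,40.]);nb=np.array([-24,-30.]); v=a-b;n=na-nb
    y=np.arctan2(v[1],v[0])-np.arctan2(n[1],n[0]); c,s=np.cos(y),np.sin(y); M=np.array([[c,-s],[s,c]])
    return ((a+b)/2-M@((na+nb)/2)), np.degrees(y), np.linalg.norm(v)
E
python3 - <<'E'
from fitseat import *
import pickle
cm=pickle.load(open('wm1.pkl','rb'))
a=fe_z(cm,344.5,138.6,68.);b=fe_z(cm,301.7,206.,68.)
print(a,b,fit(a,b),'nom 84.87')
print('plug top ctr',fe_z(cm,255+286/4.2,110+300/4.2,85.))
E
```

```text
[559.75632037 338.57001029  68.        ] [520.8289592 264.5169759  68.       ] (array([540.87681599, 296.57773654]), np.float64(6.709490236969468), np.float64(83.66116990188416)) nom 84.87
plug top ctr [540.95200046 296.60356491  85.        ]
```

Run:
```python
from h import *
X,Y=axes(6.6); rv=toolrv(-Zv,X)
goto([540.9,296.6,125],rv); pause(0.2); cm,im,d=wshot('wm2')
move_straight([540.9,296.6,67],rate=100)
move_gripper(10); o=observe(); print(o['t'],o['grip_width'],o['eef_pos'].round(1),o['wrist_force'].round(1))
move_straight([540.9,296.6,160],rate=150)
o=observe(); print(o['t'],o['grip_width'],o['wrist_force'].round(1))
cr=cv2.imread('pics/wm2.png')[60:230,240:410]; cv2.imwrite('pics/wm2z.png',cv2.resize(cr,None,fx=3.5,fy=3.5,interpolation=cv2.INTER_CUBIC))
```

```text
8.7917 9.719863135208291 [540.9 296.6  67. ] [ 1.1 -0.5 -0.2]
9.5583 10.432442011449785 [ 1.3  1.2 -0.5]
```

View pics/wm2z.png

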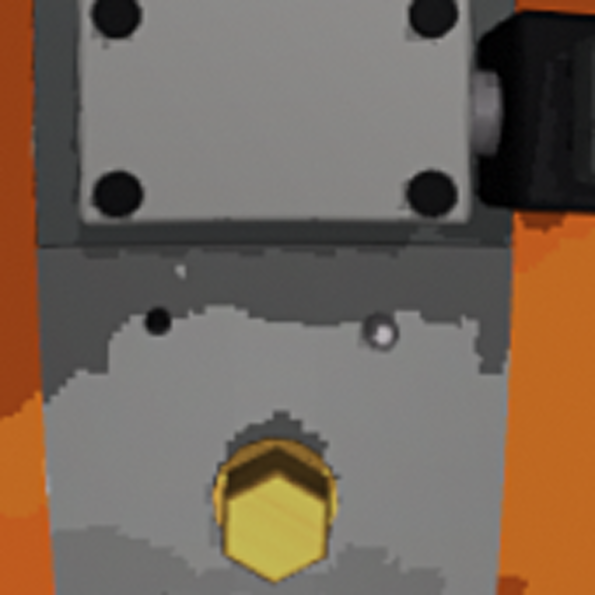

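Run:
```python
from h import *
import pickle
cm,im,d=wshot('wm3')
cm2=pickle.load(open('wm2.pkl','rb'))
a=fe_z(cm2,240+381/3.5,60+331/3.5,68.); print('pin_a again',a, 'plug top',fe_z(cm2,240+276/3.5,60+525/3.5,85.))
```

```text
pin_a again [559.65970371 339.40117755  68.        ] plug top [540.93254231 297.10270685  85.        ]
```

View pics/wm3.png

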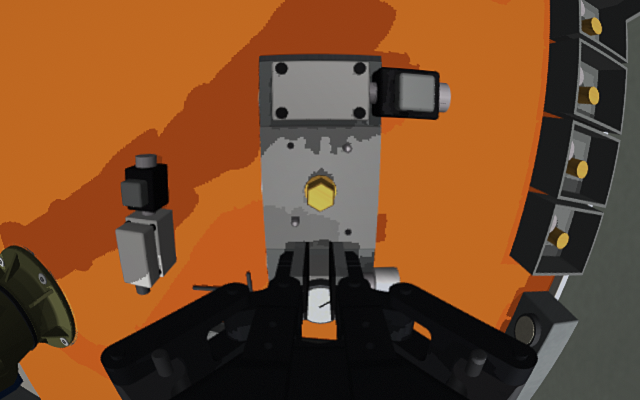

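Run:
```python
from h import *
import pickle
cm=pickle.load(open('wm3.pkl','rb'));d=np.load('wm3.npy')
print('TCP px',fe_proj(cm,np.array([540.9,296.6,160])),fe_proj(cm,np.array([540.9,296.6,179])))
for y in (-11,11): print(y,fe_proj(cm,np.array([[535.9,296.6+y,160],[545.9,296.6+y,160],[535.9,296.6+y,190],[545.9,296.6+y,190]])).round().tolist())
for r in range(225,330,8): print(r,[d[r,c].round() for c in range(280,362,6)])
im=cv2.imread('pics/wm3.png'); cv2.imwrite('pics/wm3z.png',cv2.resize(im[230:350,250:390],None,fx=5,fy=5,interpolation=cv2.INTER_CUBIC))
```

```text
TCP px [321.14864634 230.33448112] [321.33994431 242.93312596]
-11 [[311.0, 245.0], [327.0, 247.0], [310.0, 268.0], [328.0, 270.0]]
11 [[315.0, 213.0], [331.0, 215.0], [314.0, 232.0], [333.0, 234.0]]
225 [np.float32(298.0), np.float32(297.0), np.float32(292.0), np.float32(292.0), np.float32(298.0), np.float32(298.0), np.float32(299.0), np.float32(299.0), np.float32(299.0), np.float32(299.0), np.float32(298.0), np.float32(299.0), np.float32(298.0), np.float32(300.0)]
233 [np.float32(303.0), np.float32(300.0), np.float32(301.0), np.float32(302.0), np.float32(300.0), np.float32(302.0), np.float32(301.0), np.float32(300.0), np.float32(300.0), np.float32(300.0), np.float32(301.0), np.float32(301.0), np.float32(0.0), np.float32(301.0)]
241 [np.float32(303.0), np.float32(303.0), np.float32(303.0), np.float32(302.0), np.float32(303.0), np.float32(303.0), np.float32(302.0), np.float32(303.0), np.float32(302.0), np.float32(304.0), np.float32(304.0), np.float32(303.0), np.float32(303.0), np.float32(303.0)]
249 [np.float32(306.0), np.float32(306.0), np.float32(306.0), np.float32(143.0), np.float
[... 2164 characters left out ...]
.0), np.float32(261.0), np.float32(262.0), np.float32(262.0), np.float32(261.0), np.float32(124.0), np.float32(96.0), np.float32(86.0), np.float32(87.0), np.float32(87.0)]
321 [np.float32(81.0), np.float32(82.0), np.float32(84.0), np.float32(113.0), np.float32(405.0), np.float32(266.0), np.float32(264.0), np.float32(265.0), np.float32(266.0), np.float32(404.0), np.float32(97.0), np.float32(83.0), np.float32(82.0), np.float32(82.0)]
329 [np.float32(80.0), np.float32(80.0), np.float32(80.0), np.float32(115.0), np.float32(408.0), np.float32(407.0), np.float32(406.0), np.float32(408.0), np.float32(409.0), np.float32(409.0), np.float32(114.0), np.float32(80.0), np.float32(80.0), np.float32(80.0)]
```

View pics/wm3z.png

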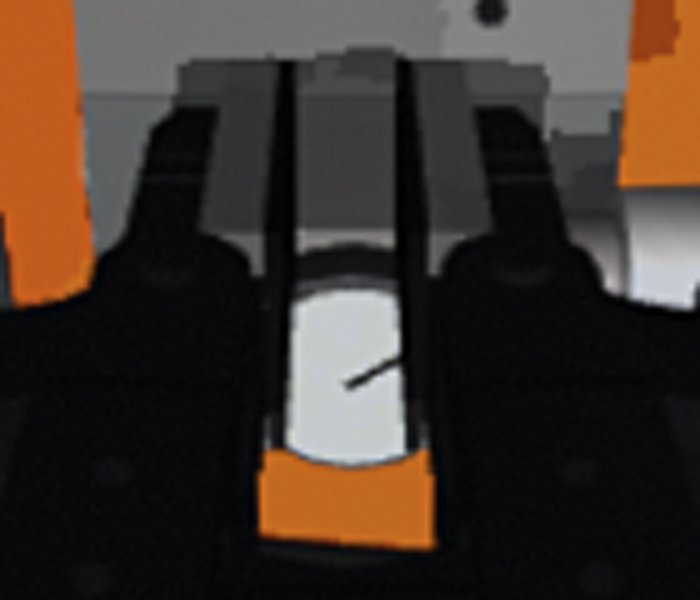

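Run:
```python
from h import *
import pickle
cm=pickle.load(open('wm3.pkl','rb'));d=np.load('wm3.npy')
for c,r in [(300,244),(300,246),(300,248),(300,249),(300,257),(300,265),(300,273),(338,249),(294,260),(345,260),(286,265)]: print(c,r,fe_pt(cm,c,r,d[r,c]).round(1), 'rel TCP 540.9 296.6 160')
print(observe()['eef_pos'])
```

```text
300 244 [529.3 305.8 203.3] rel TCP 540.9 296.6 160
300 246 [529.4 306.5 207.1] rel TCP 540.9 296.6 160
300 248 [529.6 306.3 208.9] rel TCP 540.9 296.6 160
300 249 [529.6 305.8 208.9] rel TCP 540.9 296.6 160
300 257 [530.1 306.1 217.6] rel TCP 540.9 296.6 160
300 265 [530.5 306.  224.6] rel TCP 540.9 296.6 160
300 273 [530.9 306.7 232.5] rel TCP 540.9 296.6 160
338 249 [547.1 308.3 209.7] rel TCP 540.9 296.6 160
294 260 [527.6 305.1 219.1] rel TCP 540.9 296.6 160
345 260 [549.5 308.3 220.4] rel TCP 540.9 296.6 160
286 265 [524.3 301.7 218.3] rel TCP 540.9 296.6 160
[540.41343986 295.97479825 158.78926315]
```

Run:
```python
from h import *
import pickle
for n,tz,ty in [('wr1',160.1,None),('wm1',199.9,None),('wm2',125,None)]:
    cm=pickle.load(open(n+'.pkl','rb'));d=np.load(n+'.npy')
    C=np.linalg.inv(cm['view'])
    for r in (254,258,265,275,285):
      print(n,r,[(c,fe_pt(cm,c,r,d[r,c]).round(0).tolist()) for c in (215,222,228,412,418,425)], 'TCP z',tz)
p,dd=read_camera('scene'); save(p,'sc2'); np.save('sc2.npy',dd); cv2.imwrite('pics/sc2z.png',cv2.resize(cv2.imread('pics/sc2.png')[20:220,280:520],None,fx=3,fy=3))
```

```text
wr1 254 [(215, [589.0, -228.0, 217.0]), (222, [590.0, -231.0, 218.0]), (228, [588.0, -233.0, 212.0]), (412, [612.0, -315.0, 217.0]), (418, [613.0, -318.0, 218.0]), (425, [614.0, -321.0, 218.0])] TCP z 160.1
wr1 258 [(215, [589.0, -229.0, 221.0]), (222, [591.0, -233.0, 222.0]), (228, [587.0, -234.0, 214.0]), (412, [610.0, -316.0, 218.0]), (418, [612.0, -318.0, 220.0]), (425, [614.0, -319.0, 223.0])] TCP z 160.1
wr1 265 [(215, [591.0, -232.0, 229.0]), (222, [589.0, -234.0, 225.0]), (228, [661.0, -259.0, 340.0]), (412, [607.0, -317.0, 219.0]), (418, [611.0, -316.0, 227.0]), (425, [613.0, -318.0, 228.0])] TCP z 160.1
wr1 275 [(215, [590.0, -233.0, 235.0]), (222, [584.0, -234.0, 225.0]), (228, [581.0, -236.0, 219.0]), (412, [603.0, -318.0, 221.0]), (418, [607.0, -317.0, 228.0]), (425, [612.0, -315.0, 237.0])] TCP z 160.1
wr1 285 [(215, [585.0, -234.0, 235.0]), (222, [580.0, -235.0, 227.0]), (228, [576.0, -237.0, 220.0]), (412, [600.0, -318.0, 225.0]), (418, [604.0, -318.0, 231.0]), (425, [608.0, -317.0, 238.0])] TCP z 160.1
wm1 254 [(215, [489.0, 300.0, 258.0]), (222, [492.0, 300.0, 258.0
[... 1234 characters left out ...]
]), (412, [582.0, 312.0, 185.0]), (418, [584.0, 313.0, 188.0]), (425, [586.0, 314.0, 190.0])] TCP z 125
wm2 265 [(215, [495.0, 304.0, 196.0]), (222, [497.0, 302.0, 192.0]), (228, [497.0, 297.0, 182.0]), (412, [582.0, 309.0, 188.0]), (418, [582.0, 313.0, 194.0]), (425, [584.0, 314.0, 196.0])] TCP z 125
wm2 275 [(215, [497.0, 302.0, 201.0]), (222, [497.0, 297.0, 192.0]), (228, [498.0, 293.0, 185.0]), (412, [582.0, 305.0, 189.0]), (418, [582.0, 309.0, 196.0]), (425, [582.0, 313.0, 203.0])] TCP z 125
wm2 285 [(215, [497.0, 298.0, 202.0]), (222, [498.0, 294.0, 196.0]), (228, [499.0, 289.0, 187.0]), (412, [583.0, 301.0, 191.0]), (418, [583.0, 305.0, 198.0]), (425, [582.0, 310.0, 207.0])] TCP z 125
```

View pics/sc2z.png

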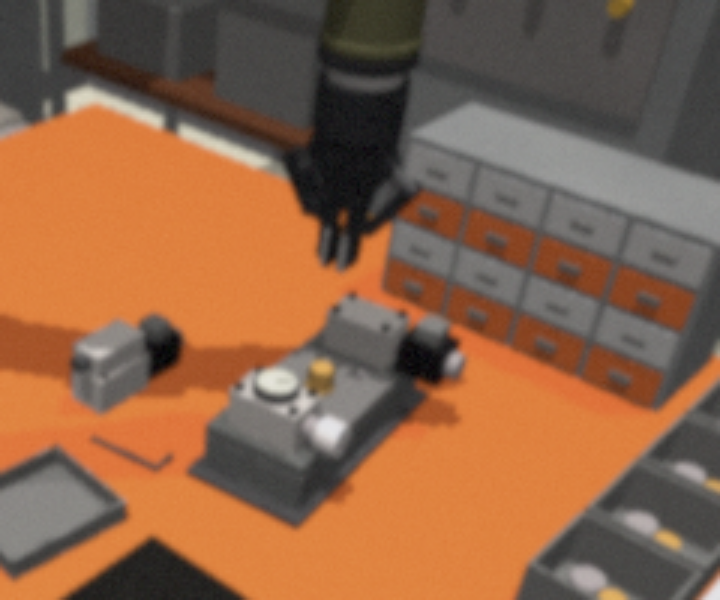

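Run:
```python
from h import *
cm=camera_model('scene'); V=cm['view']
for z in (160,203):
    p=V[:3,:3]@np.array([540.5,296,z])+V[:3,3]; print(z,cm['cx']+cm['fx']*p[0]/-p[2],cm['cy']-cm['fy']*p[1]/-p[2])
move_gripper(60)
o=observe();f0=o['wrist_force']
print(move_straight([540.9,296.8,24],rate=110,force_limit=12))
move_gripper(10); o=observe(); print(o['t'],o['grip_width'],o['eef_pos'].round(1),(o['wrist_force']-f0).round(1))
```

```text
160 389.29876896792496 119.38922593427463
203 391.37100141982637 105.77359855655203
False
12.075 21.12188922695107 [543.  297.6  27.1] [-1.  -3.  19.5]
```

Run:
```python
from h import *
move_straight([541.5,297,120],rate=120)
o=observe(); print(o['t'],o['grip_width'],o['eef_pos'].round(1),o['wrist_force'].round(1))
cm,im,d=wshot('wm4')
```

```text
13.025 21.668158523141717 [541.1 296.5 119.1] [-0.5 -0.  -2.7]
```

View pics/wm4.png

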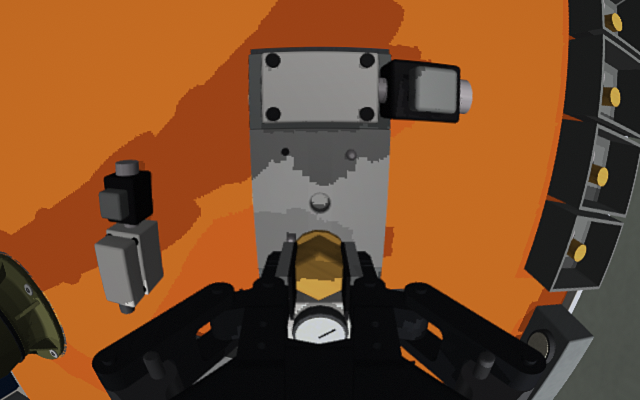

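Run:
```python
from h import *
import pickle
from fitseat import fit
cm=pickle.load(open('wm4.pkl','rb')); print('port',fe_z(cm,319.5,202.,60.),'pin a',fe_z(cm,351,154.,68.))
X,Y=axes(0); rv=toolrv(-Zv,X)
move_straight([541,297,140],rate=200)
move_straight([440,8,140],rv,rate=300)
o=observe(); print(o['t'],o['grip_width'],o['eef_pos'].round(1))
print(move_straight([440,8,-19],rate=120,force_limit=8))
o=observe(); print(o['t'],o['eef_pos'].round(1))
move_gripper(45); pause(0.1)
move_straight([440,8,80],rate=200); 
o=observe(); print(o['t'],o['grip_width'])
for n in ['top']:
    p,d=read_camera(n); save(p,n+'2'); 
cm,im,d=wshot('wt1')
```

```text
port [540.3464765  297.16824878  60.        ] pin a [559.24976467 339.89373396  68.        ]
14.4917 21.727013083375518 [440.4   9.3 140.1]
False
15.9667 [440.4   8.1 -18.6]
17.0583 45.076755623905726
```

View pics/wt1.png

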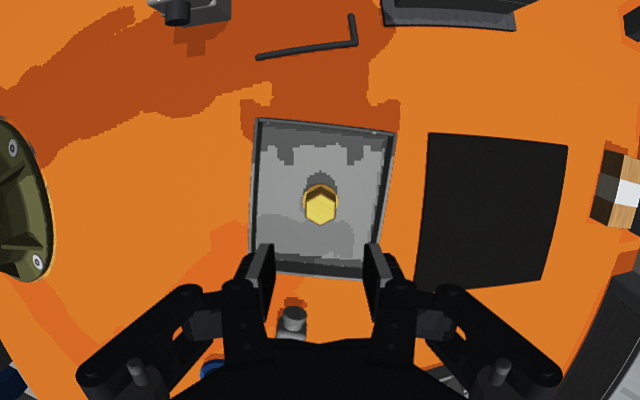

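```bash
cat >> h.py <<'E'
SEAT=np.array([540.6,297.0,60.]); SYAW=6.8
RACK=np.array([558,-285,0.]); RYAW=14.5
OFF=43.5
def Tloc(a): return np.array([12+2+11*np.cos(a),0,-9.])
def rackpose(a,plate_z=47.,dx=0,dy=0):
    X,Y=axes(RYAW); fd=-Zv*np.cos(a)-X*np.sin(a); o=RACK+54*X-2.7*Y+Zv*plate_z
    t=Tloc(a); T=o+X*(t[0]+dx)+Y*dy+Zv*t[2]; return T+OFF*fd, toolrv(fd,-Y)
def seatpose(a,h=0.,dx=0,dy=0,yaw=None,tilt=0):
    X,Y=axes(SYAW if yaw is None else yaw); t=Tloc(a)
    T=SEAT+X*(-t[2]+dx)+Y*dy+Zv*(t[0]+h); b=a+tilt; fd=X*np.cos(b)-Zv*np.sin(b); return T+OFF*fd, toolrv(fd,-Y)
E
python3 - <<'E'
from h import *
f=lambda j: None if j is None else j.round(2).tolist()
for deg in (10,15,20,25,30,35,40):
    a=np.radians(deg); p,r=rackpose(a); s,q=seatpose(a,0)
    print(deg,f(ik(p,r)),f(ik(p+Zv*80,r)),'|',f(ik(s,q)),f(ik(s+Zv*30,q)),f(ik(s+Zv*80,q)))
E
```

```text
10 [0.44, 0.87, -0.25, 1.37, 0.31, 1.09, -1.22] [0.45, 0.79, -0.26, 1.31, 0.29, 1.24, -1.19] | None None None
15 [0.4, 0.91, -0.21, 1.29, 0.31, 1.21, -1.22] [0.4, 0.83, -0.23, 1.22, 0.3, 1.35, -1.19] | None None None
20 [0.36, 0.95, -0.18, 1.21, 0.31, 1.32, -1.22] [0.36, 0.88, -0.2, 1.14, 0.31, 1.46, -1.19] | None None None
25 [0.32, 1.0, -0.15, 1.12, 0.32, 1.44, -1.21] [0.33, 0.93, -0.17, 1.06, 0.32, 1.57, -1.19] | None None None
30 [0.29, 1.05, -0.12, 1.03, 0.33, 1.55, -1.2] [0.29, 0.98, -0.14, 0.97, 0.33, 1.68, -1.17] | [-0.98, 0.84, 0.16, 2.49, 2.5, 1.11, 1.34] [-0.99, 0.75, 0.16, 2.49, 2.48, 1.04, 1.41] [-1.12, 0.64, 0.36, 2.46, 2.51, 0.86, 1.43]
35 [0.26, 1.11, -0.09, 0.94, 0.34, 1.66, -1.19] [0.27, 1.04, -0.12, 0.88, 0.35, 1.79, -1.16] | [-0.96, 0.76, 0.16, 2.45, 2.51, 0.94, 1.42] [-0.96, 0.68, 0.16, 2.44, 2.47, 0.88, 1.5] [-1.09, 0.57, 0.35, 2.41, 2.48, 0.69, 1.53]
40 [0.24, 1.17, -0.07, 0.84, 0.35, 1.78, -1.17] [0.24, 1.1, -0.09, 0.79, 0.37, 1.9, -1.14] | [-0.92, 0.7, 0.16, 2.41, 2.5, 0.77, 1.5] [-1.06, 0.65, 0.35, 2.39, 2.58, 0.64, 1.43] [-1.19, 0.56, 0.55, 2.35, 2.6, 0.47, 1.45]
```

Run:
```python
from h import *
a=np.radians(37)
p,r=seatpose(a,80,dx=-20)
print(ik(p,r).round(2))
move_straight([440,30,200],rate=300)
goto(p,r); pause(0.25); o=observe(); print(o['t'],o['q'].round(2),o['eef_pos'].round(1),p.round(1))
cm,im,d=wshot('ws1')
from fitseat import *
print('exp pins',fe_proj(cm,np.array([SEAT+np.r_[0,0,8]])).round())
```

```text
[-1.25  0.58  0.55  2.43  2.59  0.59  1.39]
19.8167 [-0.98  0.52  0.16  2.42  2.32  0.72  1.69] [564.6 299.2 136.8] [564.2 299.8 136.6]
exp pins [[318. 300.]]
```

View pics/ws1.png

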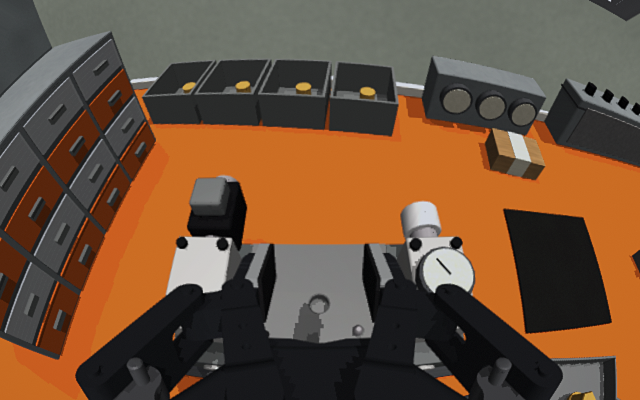

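Run:
```python
from h import *
import pickle
cm=pickle.load(open('ws1.pkl','rb')); d=np.load('ws1.npy')
im=cv2.imread('pics/ws1.png'); cv2.imwrite('pics/ws1z.png',cv2.resize(im[225:350,240:400],None,fx=5,fy=4.6,interpolation=cv2.INTER_CUBIC))
X,Y=axes(SYAW)
for n,v in [('pa',X*24+Y*40+Zv*8),('pb',-X*24-Y*30+Zv*8),('port',0*X)]: print(n,fe_proj(cm,SEAT+v).round(1))
for c,r in [(285,255),(340,255),(300,320)]:
    print(fe_pt(cm,c,r,d[r,c]).round(1))
```

```text
pa [269.7 271.7]
pb [357.4 328.4]
port [318.1 302.8]
[580.3 330.9  60.4]
[586.5 283.1  59.5]
[524.4 309.6  59.5]
```

View pics/ws1z.png

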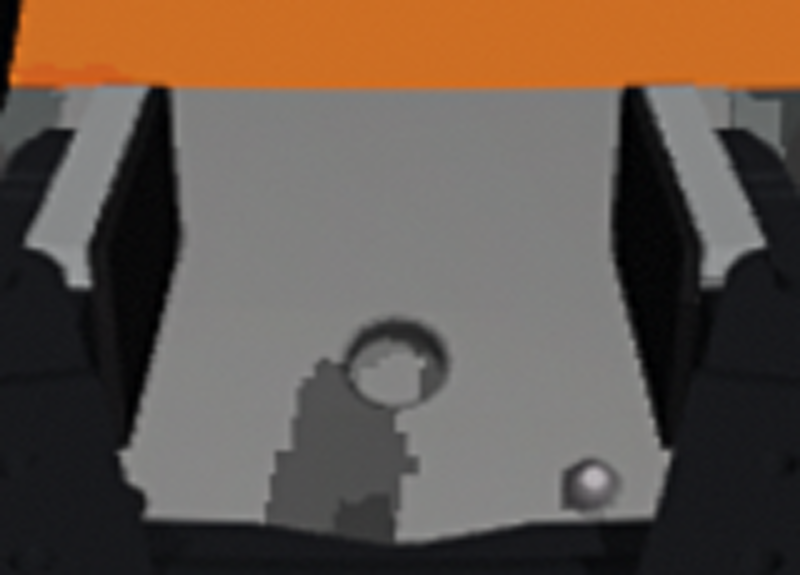

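Run:
```python
from h import *
a=np.radians(37); X,Y=axes(RYAW); fd=-Zv*np.cos(a)-X*np.sin(a)
p,r=rackpose(a); pre=p-fd*90
print(ik(pre,r),ik(p,r))
move_gripper(46)
s,q=seatpose(a,120,dx=-40); move_straight(s,rate=250)
goto(pre,r); pause(0.25); o=observe(); print(o['t'],o['q'].round(2),o['eef_pos'].round(1),pre.round(1))
cm,im,d=wshot('wr2')
o2=RACK+54*X-2.7*Y+Zv*47
for n,v in [('bt',36*X),('bt y+ z+',36*X+18*Y+12*Zv),('bt y- z-',36*X-18*Y-12*Zv),('bt y- z+',36*X-18*Y+12*Zv),('front top +y',12*X+52*Y+37*Zv),('front top -y',12*X-52*Y+37*Zv)]: print(n,fe_proj(cm,o2+v).round(1))
```

```text
[ 0.08239112  1.23243124  0.554722    0.55435688 -0.13954959  1.95362841
 -0.90258204] [ 0.04224803  1.18946102  0.55473067  0.90221538 -0.12958992  1.66251186
 -0.87915203]
22.9833 [ 0.08  1.23  0.55  0.55 -0.14  1.95 -0.9 ] [ 660.4 -260.8   75.5] [ 660.1 -261.4   75.1]
bt [319.6 206. ]
bt y+ z+ [293.7 220. ]
bt y- z- [343.8 192.8]
bt y- z+ [345.5 220. ]
front top +y [248.4 266. ]
front top -y [390.5 266. ]
```

View pics/wr2.png

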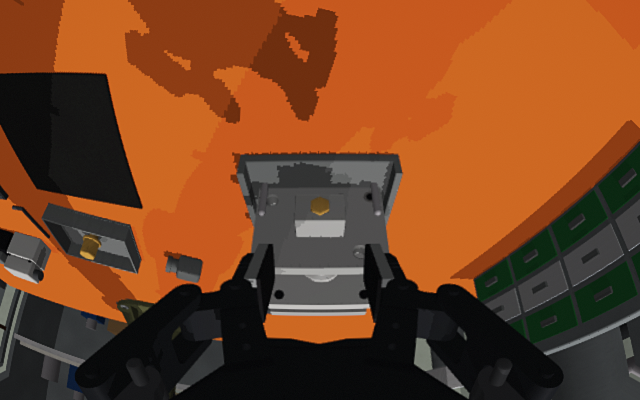

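Run:
```python
import cv2
im=cv2.imread('pics/wr2.png'); cv2.imwrite('pics/wr2z.png',cv2.resize(im[150:325,220:420],None,fx=3.8,fy=3.4,interpolation=cv2.INTER_CUBIC))
```

```text
(no output)
```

View pics/wr2z.png

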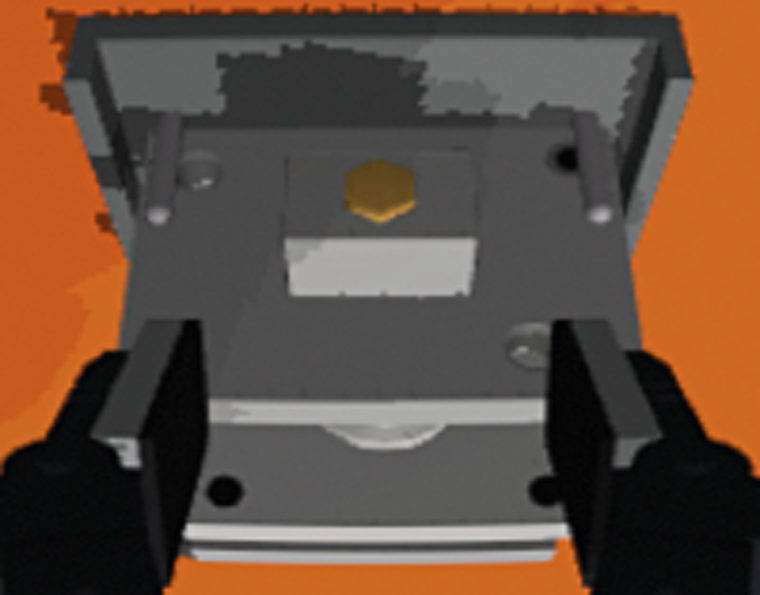

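Run:
```python
from h import *
a=np.radians(37)
p,r=rackpose(a,dy=-0.5)
f0=observe()['wrist_force']
print(move_straight(p,r,rate=90,force_limit=12))
o=observe(); print(o['t'],o['eef_pos'].round(1),p.round(1),(o['wrist_force']-f0).round(1))
cm,im,d=wshot('wr3')
```

```text
False
24.1833 [ 608.3 -275.5    3.7] [ 607.8 -275.4    3.3] [-0.4 -0.2 -1.1]
```

View pics/wr3.png

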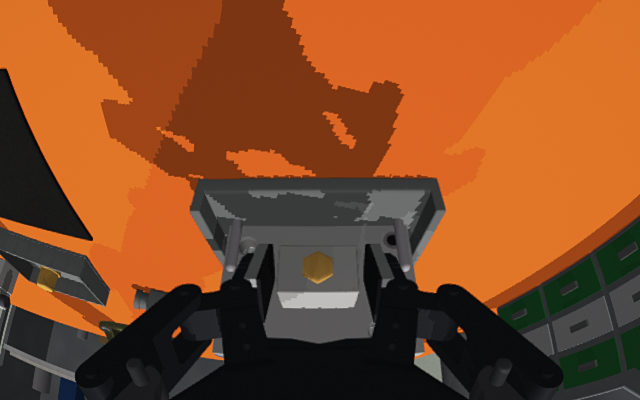

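Run:
```python
from h import *
a=np.radians(37)
p,r=rackpose(a,dy=-0.5)
f0=observe()['wrist_force']
move_gripper(20); o=observe(); print(o['t'],o['grip_width'],o['eef_pos'].round(1),(o['wrist_force']-f0).round(1))
e=o['eef_pos']
print(move_straight(e+Zv*65,r,rate=70,force_limit=25))
o=observe(); print(o['t'],o['grip_width'],o['eef_pos'].round(1),(o['wrist_force']-f0).round(1),o['q'].round(2))
cm,im,d=wshot('wr4')
```

```text
24.475 35.42402024252873 [ 608.6 -275.4    3.8] [2.9 0.7 2.7]
False
25.5583 35.16496122392867 [ 608.3 -275.2   68.2] [-1.4  0.6 -3.5] [ 0.05  1.13  0.57  0.86 -0.11  1.76 -0.86]
```

View pics/wr4.png

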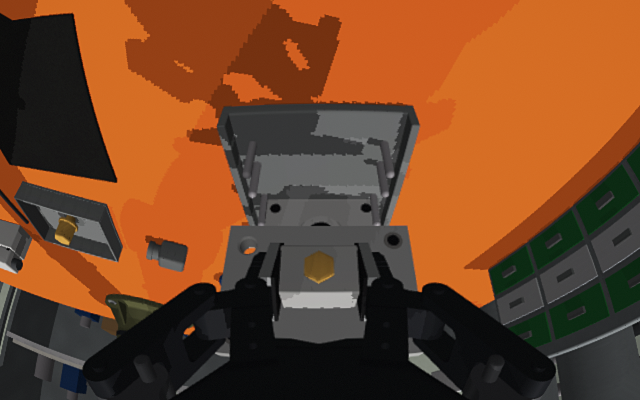

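```bash
cat > pl.py <<'E'
from h import *
import pickle
def analyse(n,eef,rv):
    cm=pickle.load(open(n+'.pkl','rb')); d=np.load(n+'.npy').astype(float)
    M=R.from_rotvec(rv).as_matrix(); a=np.radians(37)
    # plate frame in tool nominal: tool x = -z ca - x sa ; tool y=-y ; tool z = x×y
    tx=np.array([-np.sin(a),0,-np.cos(a)]); ty=np.array([0,-1.,0]); tz=np.cross(tx,ty); B=np.stack([tx,ty,tz],1) # plate<-tool
    Tl=Tloc(a)
    def toplate(P): return ((P-eef)@M + np.array([OFF,0,0]))@B.T + Tl
    cc,rr=np.meshgrid(np.arange(640),np.arange(400)); P=fe_pt(cm,cc,rr,d); P[d<=0]=np.nan
    return cm,toplate(P),toplate
E
python3 - <<'E'
from pl import *
o=observe()
cm,L,tp=analyse('wr4',o['eef_pos'],o['ee_rot'])
m=np.zeros((400,640),bool); m[228:275,228:420]=1
Q=L[m]; Q=Q[np.isfinite(Q).all(1)]
Q=Q[(np.abs(Q[:,0]-12)<5)&(np.abs(Q[:,2])<40)&(np.abs(Q[:,1])<55)&(np.abs(Q[:,1])>36)]
A=np.c_[Q[:,1:],np.ones(len(Q))]; s,_,_,_=np.linalg.lstsq(A,Q[:,0],rcond=None); print(len(Q),'front x=',s,'(y slope,z slope,x at 0) nominal 0,0,12')
# block top
m[:]=0; m[245:292,282:356]=1; Q=L[m]; Q=Q[(np.abs(Q[:,0]-36)<6)]; print('block top',len(Q),np.median(Q,0).round(1)); 
for r in (250,270,282): print(r,L[r,300].round(1),L[r,340].round(1))
for c in (240,260,320,380,400):
    col=L[215:240,c]; print(c,[(215+i,v.round(1).tolist()) for i,v in enumerate(col) if abs(v[0]-10)<9][:2])
# side edges
for r in (235,245):
    ok=[c for c in range(200,440) if abs(L[r,c,0]-12)<4]; print(r,L[r,ok[0]].round(1),L[r,ok[-1]].round(1))
C=fe_proj
E
python3 - <<'E'
import cv2
im=cv2.imread('pics/wr4.png'); cv2.imwrite('pics/wr4z.png',cv2.resize(im[215:315,220:425],None,fx=3.8,fy=3.8,interpolation=cv2.INTER_CUBIC))
E
```

```text
2266 front x= [-3.07527363e-03  6.30104643e-03  1.13989891e+01] (y slope,z slope,x at 0) nominal 0,0,12
block top 3464 [35.5  0.4  0.5]
250 [35.1  8.7 -9.2] [35.6 -9.7 -9. ]
270 [35.9  8.4  1.2] [34.9 -9.4  0.8]
282 [35.1  8.3  6.7] [35.  -9.2  6.6]
240 [(226, [11.4, 46.1, -36.5]), (227, [11.7, 45.9, -35.6])]
260 [(226, [11.2, 34.1, -36.8]), (227, [10.7, 34.2, -36.4])]
320 [(226, [11.8, -0.6, -36.6]), (227, [11.2, -0.6, -36.4])]
380 [(226, [11.8, -35.3, -36.4]), (227, [11.1, -35.4, -36.2])]
400 [(226, [12.2, -47.2, -36.0]), (227, [10.3, -47.7, -36.5])]
235 [ 12.1  51.6 -29.9] [ 12.4 -51.1 -29.7]
245 [ 10.9  52.2 -23.9] [ 11.7 -51.5 -23.6]
```

View pics/wr4z.png

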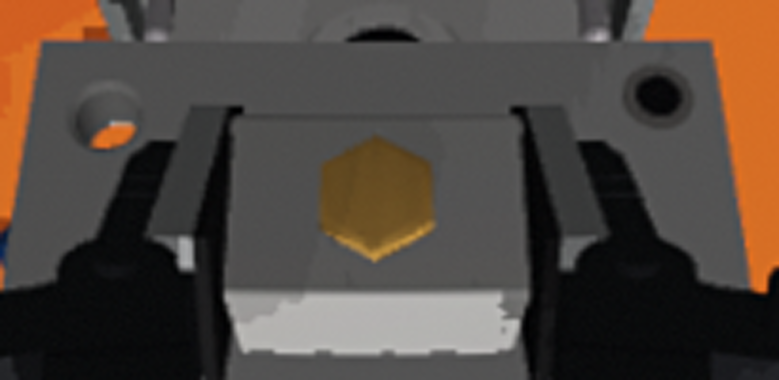

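Run:
```python
from h import *
a=np.radians(37)
o=observe()
move_straight(o['eef_pos']+Zv*70,rate=200)
fd=-Zv
Xm,Ym=axes(10)
goto([520,0,240],toolrv(-Zv,-Ym))
o=observe(); print(o['t'],o['q'].round(2),o['grip_width'])
p,r=seatpose(a,110); print(ik(p,r))
goto(p,r); o=observe(); print(o['t'],o['q'].round(2),o['grip_width'],o['eef_pos'].round(1),p.round(1))
p2,r2=seatpose(a,14); print(ik(p2,r2)); p2,r2=seatpose(a,0); print(ik(p2,r2))
```

```text
27.3083 [-0.48  0.35  0.61  1.7  -0.22  1.16 -1.2 ] 35.09262702418336
[-1.22082142  0.50803197  0.55223964  2.36042044  2.50143638  0.50251604
  1.55468807]
29.65 [-1.22  0.51  0.55  2.36  2.5   0.5   1.55] 34.88220530462129 [584.8 301.7 167. ] [584.  302.2 166.6]
[-1.06553089  0.72319291  0.34735178  2.43077164  2.6129003   0.78015698
  1.33618947]
[-1.05029123  0.75775353  0.32545873  2.43621732  2.61920043  0.81884914
  1.31396953]
```

Run:
```python
from pl import *
a=np.radians(37)
p,r=seatpose(a,22,dx=-0.4,dy=-0.8); print(move_straight(p,r,rate=120,force_limit=15)); pause(0.2)
o=observe(); print(o['t'],o['eef_pos'].round(1),p.round(1))
cm,im,d=wshot('ws2'); t,dt=read_camera('top'); save(t,'top3'); np.save('top3.npy',dt); s,ds=read_camera('scene'); save(s,'sc3')
cv2.imwrite('pics/sc3z.png',cv2.resize(cv2.imread('pics/sc3.png')[90:220,320:450],None,fx=4.5,fy=4.5,interpolation=cv2.INTER_CUBIC))
cv2.imwrite('pics/top3z.png',cv2.resize(cv2.imread('pics/top3.png')[150:260,100:260],None,fx=5,fy=5,interpolation=cv2.INTER_CUBIC))
cv2.imwrite('pics/ws2z.png',cv2.resize(cv2.imread('pics/ws2.png')[200:330,180:460],None,fx=2.8,fy=2.8,interpolation=cv2.INTER_CUBIC))
```

```text
False
30.7333 [583.9 301.7  79.6] [583.7 301.3  78.6]
```

View pics/ws2z.png

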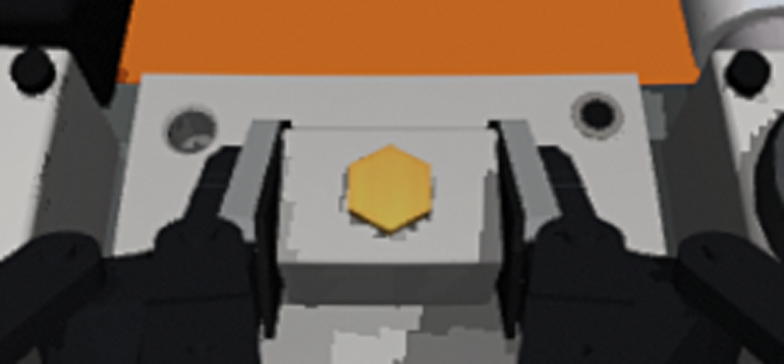

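View pics/top3z.png

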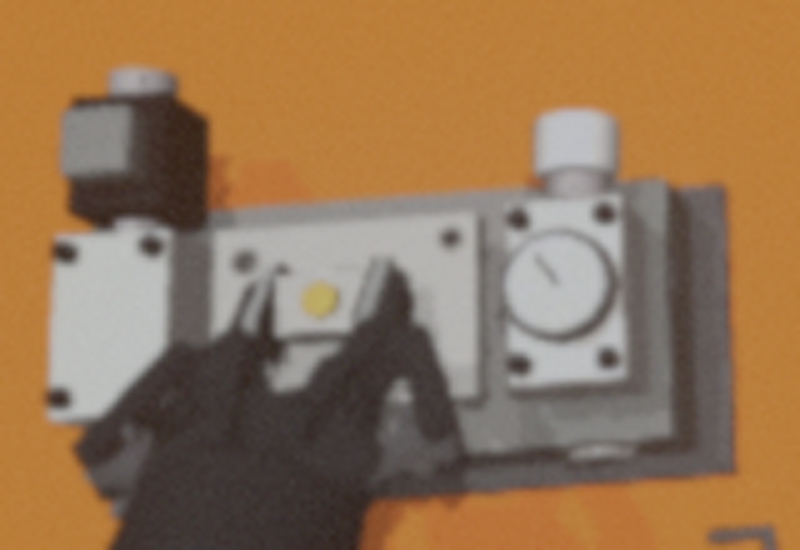

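View pics/sc3z.png

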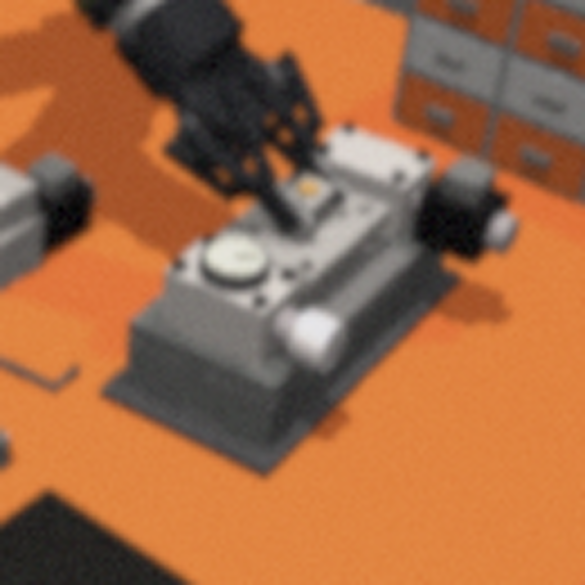

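```bash
cat > low.py <<'E'
from h import *
a=np.radians(37)
def st(tag,f0): 
    o=observe(); X,Y=axes(SYAW); f=o['wrist_force']-f0
    print(tag,round(o['t'],2),o['eef_pos'].round(2),'F seat xyz',np.round([f@X,f@Y,f[2]],1),'M',o['wrist_torque'].round(2),'w',round(o['grip_width'],1)); return o
E
python3 - <<'E'
from low import *
f0=observe()['wrist_force']
st('0',f0)
for h in (10,6,3,1,-0.5):
    p,r=seatpose(a,h,dx=-0.4,dy=-0.8); hit=move_straight(p,r,rate=30,force_limit=12); o=st((h,hit,p[2].round(1)),f0)
    if hit: break
E
```

```text
0 30.88 [583.8  301.62  79.16] F seat xyz [0. 0. 0.] M [-0.15  1.28  0.03] w 35.3
(10, False, np.float64(66.6)) 31.43 [583.71 301.09  66.23] F seat xyz [-0.3  0.7  0.9] M [-0.17  1.29  0.01] w 34.9
(6, False, np.float64(62.6)) 31.72 [583.78 301.34  62.46] F seat xyz [0.6 0.7 2.2] M [-0.18  1.29 -0.09] w 34.9
(3, False, np.float64(59.6)) 31.97 [583.94 301.47  59.56] F seat xyz [ 2.3  0.5 -0.2] M [-0.11  1.12 -0.02] w 34.7
(1, False, np.float64(57.6)) 32.22 [583.94 301.47  57.64] F seat xyz [ 2.7  0.2 -0.5] M [-0.12  1.03  0.04] w 34.5
(-0.5, False, np.float64(56.1)) 32.47 [583.95 301.39  56.31] F seat xyz [1.7 0.6 2.1] M [-0.08  0.72 -0.02] w 34.8
```

Run:
```python
from low import *
f0=observe()['wrist_force']
p,r=seatpose(a,-3.5,dx=-0.4,dy=-0.8); hit=move_straight(p,r,rate=15,force_limit=12); o=st((hit,p[2].round(1)),f0); pause(0.2); st('p',f0)
cm,im,d=wshot('ws3')
cv2.imwrite('pics/ws3z.png',cv2.resize(cv2.imread('pics/ws3.png')[200:330,180:460],None,fx=2.8,fy=2.8,interpolation=cv2.INTER_CUBIC))
from pl import *
o=observe(); cc,rr=np.meshgrid(np.arange(640),np.arange(400)); P=fe_pt(cm,cc,rr,d.astype(float)); X,Y=axes(SYAW); L=np.stack([(P-SEAT)@X,(P-SEAT)@Y,P[...,2]-60],-1)
m=(abs(L[...,2]-12)<6)&(abs(L[...,1])<51)&(abs(L[...,1])>20)&(L[...,0]>15)&(L[...,0]<36)&(d>0); m[:225]=0;
Q=L[m]; s,_,_,_=np.linalg.lstsq(np.c_[Q[:,:2],np.ones(len(Q))],Q[:,2],rcond=None); print('plate top plane',len(Q),s)
```

```text
(True, np.float64(53.1)) 32.67 [584.53 301.51  56.47] F seat xyz [-2.9 -0.   5.3] M [-0.17  0.34  0.02] w 35.1
p 32.88 [584.53 301.57  56.5 ] F seat xyz [-2.6  0.1  6.9] M [-0.17  0.28  0.03] w 34.9
plate top plane 2764 [ 1.49356994e-02 -8.86644284e-03  1.15666914e+01]
```

View pics/ws3z.png

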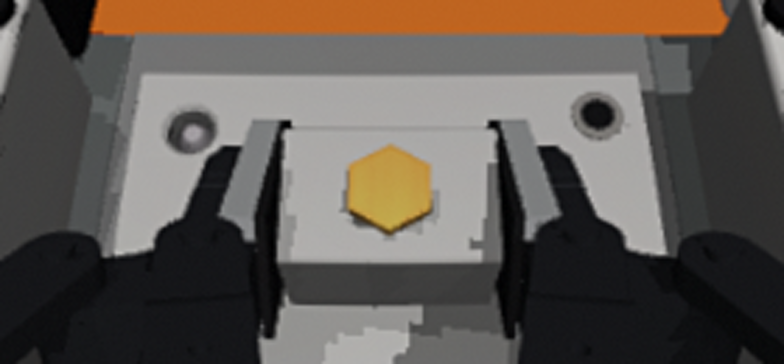

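Run:
```python
from low import *
f0=observe()['wrist_force']
move_gripper(44); o=st('rel',f0)
X,Y=axes(SYAW); fd=X*np.cos(a)-Zv*np.sin(a)
print(move_straight(o['eef_pos']-fd*55+Zv*15,rate=120,force_limit=20)); pause(.2)
o=st('back',f0)
cm,im,d=wshot('ws4')
cc,rr=np.meshgrid(np.arange(640),np.arange(400)); P=fe_pt(cm,cc,rr,d.astype(float)); L=np.stack([(P-SEAT)@X,(P-SEAT)@Y,P[...,2]-60],-1)
m=(abs(L[...,2]-12)<6)&(abs(L[...,1])<50)&(abs(L[...,1])>20)&(abs(L[...,0])<35)&(d>0)
Q=L[m]; s,_,_,_=np.linalg.lstsq(np.c_[Q[:,:2],np.ones(len(Q))],Q[:,2],rcond=None); print('plane',len(Q),s)
```

```text
rel 33.18 [584.1  301.5   55.49] F seat xyz [ 2.1 -0.3 -6.1] M [-0.14  0.82  0.06] w 43.8Traceback (most recent call last):
  File "<stdin>", line 5, in <module>
bench.Unreachable: the arm cannot follow that straight line within its joint ranges
```

Run:
```python
from low import *
f0=observe()['wrist_force']; o=observe()
X,Y=axes(SYAW)
print(move_straight(o['eef_pos']+Zv*110,rate=120,force_limit=20)); pause(.2)
o=st('back',f0)
cm,im,d=wshot('ws4'); t,_=read_camera('top'); save(t,'top4'); cv2.imwrite('pics/top4z.png',cv2.resize(cv2.imread('pics/top4.png')[140:310,100:360],None,fx=3,fy=3,interpolation=cv2.INTER_CUBIC))
cc,rr=np.meshgrid(np.arange(640),np.arange(400)); P=fe_pt(cm,cc,rr,d.astype(float)); L=np.stack([(P-SEAT)@X,(P-SEAT)@Y,P[...,2]-60],-1)
m=(abs(L[...,2]-12)<6)&(abs(L[...,1])<50)&(abs(L[...,1])>20)&(abs(L[...,0])<35)&(d>0)
Q=L[m]; s,_,_,_=np.linalg.lstsq(np.c_[Q[:,:2],np.ones(len(Q))],Q[:,2],rcond=None); print('plane',len(Q),s)
```

```text
False
back 34.45 [583.96 301.21 164.67] F seat xyz [0.6 0.2 0.5] M [-0.07  0.82  0.03] w 44.0
plane 2460 [-8.86235250e-03 -4.59805474e-03  1.21863021e+01]
```

View pics/ws4.png

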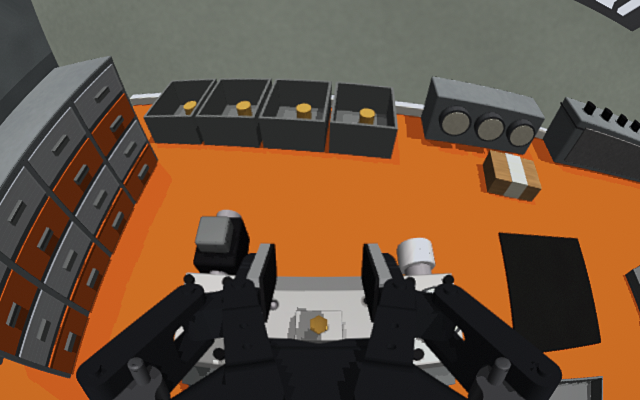

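View pics/top4z.png

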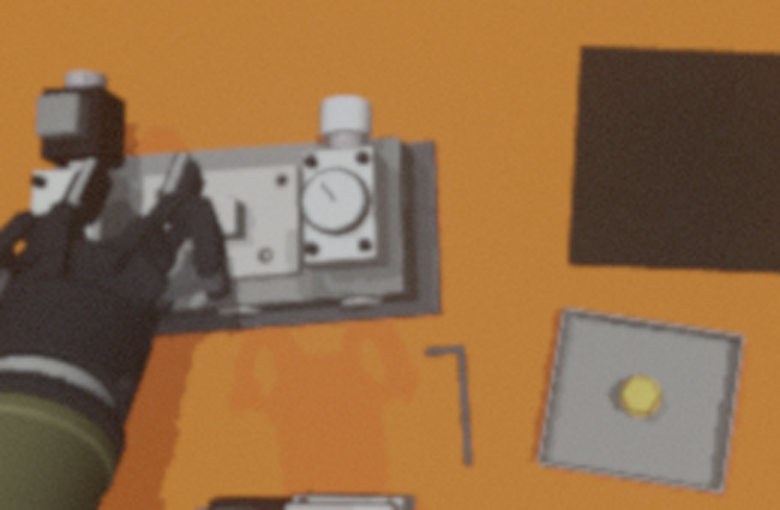

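Run:
```python
from low import *
X,Y=axes(SYAW)
move_straight(observe()['eef_pos']+np.array([-30,0,50]),rate=200)
goto([540,280,210],toolrv(-Zv,X)); pause(.3)
cm,im,d=wshot('ws5'); print(observe()['t'])
cc,rr=np.meshgrid(np.arange(640),np.arange(400)); P=fe_pt(cm,cc,rr,d.astype(float)); L=np.stack([(P-SEAT)@X,(P-SEAT)@Y,P[...,2]-60],-1)
m=(abs(L[...,2]-12)<6)&(abs(L[...,1])<50)&(abs(L[...,0])<35)&((abs(L[...,1])>22)|(abs(L[...,0])>16))&(d>0)
Q=L[m]; s,_,_,_=np.linalg.lstsq(np.c_[Q[:,:2],np.ones(len(Q))],Q[:,2],rcond=None); print('plane',len(Q),s)
m=(abs(L[...,2])<5)&(abs(L[...,1])<62)&(abs(L[...,0])<53)&((abs(L[...,0])>40)|(abs(L[...,1])>55)); print('face',np.median(L[m],0),m.sum())
cv2.imwrite('pics/ws5z.png',cv2.resize(cv2.imread('pics/ws5.png')[90:270,240:410],None,fx=3.3,fy=3.3,interpolation=cv2.INTER_CUBIC))
```

```text
37.2917
plane 4908 [-4.88823658e-04 -3.51659968e-04  1.21873221e+01]
face [-0.72507417  7.50296591  0.27248697] 3413
```

View pics/ws5z.png

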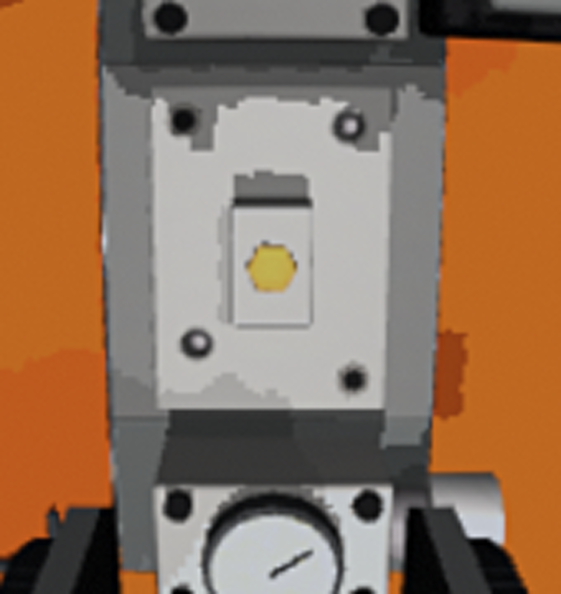

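Both dowel tips show in their holes. The plate lies flat, 11.9 mm above the face against 12 mm nominal, with a slope below 0.05°.

```bash
python3 -c "
from h import *
finish_job(); print(observe()['t'])"
```

```text
the job is handed in; nothing more can be done
the job is handed in; nothing more can be done
```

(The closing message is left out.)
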